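# Weigh the plaster arch on the beam balance

## Robot

A 6-joint arm with a two-finger parallel gripper is mounted at the origin on the work surface. World frame = base frame: x ahead of the robot, y to its left, z up, the work surface at z = 0. Lengths are in m, angles in rad, forces in N, time in s.
With the tool pointing down it reaches from about 0.35 to 0.775 m from the base axis. Payload 7.3 kg.
Tool frame: the origin (TCP) lies at the very end of the fingers, on their centre line; the grasp point (between the pads) lies 19 mm behind it; z points along the fingers, y is the line along which they close (so a half turn about z gives the same grasp; the last joint's range is limited). The gripper opens to 92 mm and grips with 3 to 60 N. Pads are 19 mm wide; open, the fingers measure 130 mm over their backs; the gripper's body (75 mm by 190 mm) begins 47 mm behind the grasp point.
Start: joints at [1.009, 0.342, 1.524, -0, 1.275, -0.146], TCP at [0.212, 0.48, 0.227] pointing down, gripper open.
Joint ranges: [-2.53, 2.53], [-0.77, 2.02], [0.04, 2.7], [-1, 4.14], [0.28, 2.66], [-3.11, 3.11]. Speed limits (rad/s): [2.57, 2.57, 3.14, 3.14, 3.14, 3.14].

## Interface

Orientations are given as [roll, pitch, yaw] about the fixed x, y, z axes, in that order (R = Rz(yaw) Ry(pitch) Rx(roll)).
In Python, from cell import observe, read_camera, get_calibration, hand_in, search_frame gives the robot as it stands.
- The arm moves only by the tool step_arm, never from a script. Its argument "commands" is a list of rows, each an object with "translation": the shift along the tool's x, y, z in mm, a list of three; "roll": the turn about the tool's z in rad. In form: [{"translation": [x, y, z], "roll": roll}, ...]. A call has 1 to 20 rows; each row shifts and turns the commanded pose from where the row before left it, along the tool's axes as they then stand; what a row does not reach is not made up. A row lasts 1/12 s, in which the tool goes at most 41.7 mm and 7.16 degrees, less where a joint would pass 70% of its speed; a pose out of reach is approached as far as the arm can. A call is refused whole if a number of a shift passes 41.7 or a number of a turn 0.125, either way. A call with a gripper value outside its range is refused whole. "fingers" is the opening, from 0 (shut) to 1 (fully open), set as the call begins (left out, the last holds). The fingers move at their own pace and stop on an object; "grip_force" is the grip in N (left out, the last holds). Time passes only in rows, so rows that do not move let the fingers close. It gives the time, the measured TCP pose, the force, the opening and the grip force at its end, in the units of the state.
- observe(): the state, without advancing time (a new reading comes with each control period).
- read_camera(name): name is "scene" or "top"; returns the picture (480x640x3 uint8, red, green, blue); there is no depth.
- get_calibration(name): a dict with "camera_matrix" (3x3 intrinsics, pixels), "dist_coeffs" ([k1, k2, p1, p2, k3] as OpenCV has them; the pictures are not rectified), "world_from_camera" (4x4, takes a point from camera to world coordinates). Camera axes: x right, y up, looking along -z (the intrinsics and any distortion apply to the point x, -y, -z); pixel columns grow to the right and rows downward; lengths in m; the calibration is good to about 2 mm. A picture is of the moment at which its call begins. get_calibration takes no time and is no camera call.
- hand_in(): hands the job in; it is judged then, once.
Trained networks look in the newest picture that a camera, given by its name, has taken for a name from the list of things; names that differ only in an ending like _2 or _b are one class to them, and where a whole thing is asked for, a point or a joint stands for the part that bears it (a point fixed in the world has none). Each returns a list of dicts, best first, with "confidence" (0 to 1); they miss things now and then, are a little off and sometimes report something else, mostly with a low value. They report only what shows in the picture. A call takes as long as a camera call.
- search_frame(camera, name): "at" ([x, y, z] in m, in world coordinates, good to about 4 mm: the middle of the surface that is visible of it).
The state is a dict: "time": time; "qpos": joint angles; "qvel": joint speeds; "joint_efforts": joint torques, N m; "tool_pos": TCP position; "tool_rot": TCP orientation; "contact_force": force on the tool from outside, world axes, zero at the start; "torque": the same for the moment, N m; "opening": finger opening in m; "grip_force": force on a finger pad.
Only numpy, scipy, OpenCV 4.12 (cv2) and the standard library are available. Lean on these libraries where they do the work, as an engineer would, in place of code of your own. Each camera call takes 0.05 s, during which the arm holds its last target. There are 200 camera calls.

## Task

The little staircase on the balance pan has been weighed: stand it wholly on the free part of the plywood board. Then stand the plaster arch upright and wholly on the pan, let go of it, and slide the counterpoise along the beam until the beam comes to rest level with its pointer in the pale band. Leave everything else where it stands and set both models down gently, dropping neither.

Things in the scene. Friction and masses are not known exactly. Their poses are not given: they have to be found in the camera images.
- balance: Fixed grey bench beam balance, about 470 long (y) x 130 x 155 mm high. Origin: centre of the base's underside. y runs along the beam from pan end (-y) to pointer end (+y), x across, z up. Fulcrum at y -30, z 95 mm; pan centre at y -130; index post with the pale band at y +222, 145 mm high. Beam: aluminium bar 10 x 20 mm, reaching 265 mm past the fulcrum.
- beam (a joint): Beam tilt, rad: 0 level, positive = pan down, pointer end up; stops at +-0.12; pointer in the 15 mm pale band within +-0.03. Settles in 1 to 2 s. Pan arm 100 mm. Empty, it is level with the counterpoise at 0; each 10 g of load needs 1.67 mm more counterpoise travel. Near level, 1 mm of travel turns it about 0.006 rad; 20 mm or more off balance it lies on a stop.
- pan_top (a point): Centre of the top face of the flat, rimless steel pan, 130 (balance x) x 150 mm (balance y), 5 mm thick, no lip. 125 mm above the bench when level, moving about 12 mm up and down with the beam. A linkage keeps the pan level, so where a load stands on it does not alter the balance. Axes as the balance's.
- poise (a joint): Travel of the counterpoise along the beam in m: 0 nearest the fulcrum (knob 50 mm from it), 0.14 farthest, towards the pointer. It slides stiffly (about 1.5 N) and stays where it is left.
- poise_knob (a point): Centre of the upright round knob on the counterpoise: 26 mm diameter, 26 mm high, 40 mm above the beam's axis (135 mm above the bench when level). Under the knob is a dark steel block, 44 mm along the beam x 34 mm across, its top 20 mm below this point; 0.6 kg. The knob rises and falls with the beam.
- arch: Plaster model of an arched gate, pale with mortar lines: 40 thick (x) x 110 wide (y) x 120 mm tall, one opening 56 mm wide through it in x, solid above 78 mm. Between about 0.35 and 0.7 kg. Origin: centre of its underside, z up.
- arch_end_a (a point): Middle of the underside's edge at the -y end of the arch (y -55 mm).
- arch_end_b (a point): The same at its +y end (y +55 mm).
- stair: Plaster model of a staircase with three steps: 50 wide (x) x 120 long (y) mm, steps 40 mm each, 30, 55 and 80 mm high, rising towards +y; 0.3 to 0.45 kg. Centre of mass about y +12 mm, z 31 mm. Starts on the pan. Origin: centre of its underside, z up.
- stair_end_a (a point): Middle of the underside's edge at the low end of the stair (y -60 mm).
- stair_end_b (a point): The same at its high end (y +60 mm).
- board: Fixed plywood board lying on the bench for finished models: 170 (x) x 240 (y) x 12 mm. Origin: centre of its underside, z up. The tower stands on its -y half, the +y half is free.
- tower: Bystander: plaster tower 62 x 62 x 150 mm standing on the board's -y half. Origin: centre of its underside.
- parapet: Bystander: low plaster wall 40 (x) x 130 (y) x 71 mm with four merlons on top and no opening. Not to be weighed. Origin: centre of its underside.
- glue_bottle: Bystander: white glue bottle with a nozzle, 54 mm diameter, 167 mm tall. Origin: centre of its underside.
- tub: Bystander: white tub with a lid, 98 mm diameter, 95 mm tall. Origin: centre of its underside.
- balustrade: Bystander: length of wooden balustrade 30 (x) x 180 (y) x 62 mm. Origin: centre of its underside.
- drill: Bystander: electric drill lying on its side: barrel of 62 mm diameter, from y -40 to +195 mm with chuck and bit; handle reaching to x -160 mm. Origin: on the bench under the barrel.
- sanding_block: Bystander: cork sanding block 65 (x) x 110 (y) x 37 mm. Origin: centre of its underside.

How it is judged:
On the way, in this order (a step that is already met when the one before it is completed fails the run):
1. the staircase stands upright, wholly on the board, released (angle between stair's own z axis and vertical below 0.12 rad and x of stair_end_a in the frame of board between -0.085 and 0.085 m and y of stair_end_a in the frame of board between -0.12 and 0.12 m and z of stair_end_a in the frame of board between 0.004 and 0.02 m and x of stair_end_b in the frame of board between -0.085 and 0.085 m and y of stair_end_b in the frame of board between -0.12 and 0.12 m and z of stair_end_b in the frame of board between 0.004 and 0.02 m and contact force between stair and the fingers below 0.1 N), for 0.2 s.
2. the arch stands upright, wholly on the pan, released (angle between arch's own z axis and vertical below 0.12 rad and x of arch_end_a in the frame of pan_top between -0.065 and 0.065 m and y of arch_end_a in the frame of pan_top between -0.075 and 0.075 m and z of arch_end_a in the frame of pan_top between -0.008 and 0.008 m and x of arch_end_b in the frame of pan_top between -0.065 and 0.065 m and y of arch_end_b in the frame of pan_top between -0.075 and 0.075 m and z of arch_end_b in the frame of pan_top between -0.008 and 0.008 m and contact force between arch and the fingers below 0.1 N), for 0.2 s.
At the end, for the whole second after the job is handed in: Staircase upright (within 7 degrees), both ends within the board's edges; arch upright (within 7 degrees), both ends within the pan's edges; both at rest; the beam at rest within 0.03 rad of level (pointer in the pale band) (angle between each of stair, arch's own z axis and vertical below 0.12 rad and x of stair_end_a in the frame of board between -0.085 and 0.085 m and y of stair_end_a in the frame of board between -0.12 and 0.12 m and z of stair_end_a in the frame of board between 0.004 and 0.02 m and x of stair_end_b in the frame of board between -0.085 and 0.085 m and y of stair_end_b in the frame of board between -0.12 and 0.12 m and z of stair_end_b in the frame of board between 0.004 and 0.02 m and x of arch_end_a in the frame of pan_top between -0.065 and 0.065 m and y of arch_end_a in the frame of pan_top between -0.075 and 0.075 m and z of arch_end_a in the frame of pan_top between -0.008 and 0.008 m and x of arch_end_b in the frame of pan_top between -0.065 and 0.065 m and y of arch_end_b in the frame of pan_top between -0.075 and 0.075 m and z of arch_end_b in the frame of pan_top between -0.008 and 0.008 m and value of joint beam between -0.03 and 0.03 rad and velocity of joint beam between -0.05 and 0.05 rad/s and linear speed of each of arch, stair below 0.02 m/s); the robot touches nothing.
It fails at once if a bystander is pushed more than 30 mm from its place or tipped (distance of any of parapet, tower, glue_bottle, tub, balustrade, drill, sanding_block from where it was at the start of the episode above 0.03 m or angle between any of parapet, tower, glue_bottle, tub, balustrade, drill, sanding_block's own z axis and vertical above 0.5 rad).
It fails at once if the arch or the staircase is dropped: it falls faster than 0.5 m/s out of the fingers (about 15 mm of free fall) ((contact force between arch and the fingers below 0.1 N and linear speed of arch above 0.5 m/s) or (contact force between stair and the fingers below 0.1 N and linear speed of stair above 0.5 m/s)).
It fails at once if the arch or the staircase is tipped over (angle between any of arch, stair's own z axis and vertical above 0.6 rad).
It also fails if it takes over 72 s, if anything falls off the work surface, if the arm or the gripper's body presses on something with over 40 N, if the wrist force passes 120 N, or if a joint passes its speed limit or range.

## Working session

There is one attempt and no reset: what is moved stays moved. The work goes in short steps, Python scripts to look and compute and a tool call to move; the robot and the scene stay as the last step left them, time stands still between calls to the robot, and variables do not carry over. Pictures are saved under pics/ and viewed, at most 10 in all, crops included, and the job is handed in when it is done.

Besides the shell and the picture viewer there is one more tool, called after "Request:" by a JSON object that holds its "fn" and its "kwargs". step_arm: Moves the arm, as the interface text tells. Its arguments: {"type":"object","properties":{"commands":{"type":"array"},"fingers":{"type":"number"},"grip_force":{"type":"number"}},"required":["commands"]}

```bash
mkdir -p pics; ls
python3 - <<'E'
from cell import *
import cv2
for c in("scene","top"):
    im=read_camera(c); cv2.imwrite(f"pics/{c}0.png",im[:,:,::-1])
    k=get_calibration(c); print(c,k)
    for n in["balance","poise_knob","pan_top","arch","stair","board","tower","parapet","tub","glue_bottle"]:
        r=search_frame(c,n); print(n,[([round(v,3) for v in d["at"]],round(d["confidence"],2)) for d in r[:2]])
print(observe())
E
```

```text
pics
scene {'camera_matrix': array([[498.24443871,   0.        , 326.35417846],
       [  0.        , 498.24443871, 233.42480875],
       [  0.        ,   0.        ,   1.        ]]), 'dist_coeffs': array([-0.09365217,  0.        ,  0.        ,  0.        ,  0.        ]), 'world_from_camera': array([[-0.07563081, -0.82011788,  0.56717426,  1.16550792],
       [ 0.99701683, -0.07098665,  0.03030422,  0.06957242],
       [ 0.01540877,  0.56777421,  0.8230401 ,  1.03031464],
       [ 0.        ,  0.        ,  0.        ,  1.        ]])}
balance [([0.618, 0.026, 0.032], 0.96), ([0.391, -0.412, 0.102], 0.65)]
poise_knob [([0.615, 0.057, 0.119], 0.65)]
pan_top [([0.617, -0.1, 0.115], 0.88)]
arch [([0.457, 0.373, 0.106], 0.62), ([0.415, -0.332, 0.011], 0.37)]
stair [([0.587, -0.114, 0.165], 0.93)]
board [([0.417, -0.332, 0.012], 0.85)]
tower [([0.391, -0.411, 0.101], 0.95)]
parapet [([0.474, 0.075, 0.054], 0.8)]
tub [([0.662, 0.366, 0.096], 0.89)]
glue_bottle [([0.45, 0.224, 0.079], 0.56)]
top {'camera_matrix': array([[615.67368353,   0.        , 316.35328796],
       [  0.        , 615.673
[... 956 characters left out ...]
, -0.104, 0.059], 0.31)]
{'time': 1.1, 'qpos': array([ 1.00902490e+00,  3.41993174e-01,  1.52410013e+00,  6.92746078e-07,
        1.27538749e+00, -1.46035602e-01]), 'qvel': array([ 0.00253031,  0.00088471, -0.00070219, -0.00036431, -0.00132622,
        0.00079041]), 'joint_efforts': array([ 2.19171093e-04, -4.31131661e+01, -2.44484389e+01,  7.19377748e-02,
        4.82612452e-02,  3.34569313e-05]), 'tool_pos': array([0.212037  , 0.48030123, 0.22674401]), 'tool_rot': array([3.14148190e+00, 1.56206050e-05, 2.72585662e+00]), 'contact_force': array([ 0.07437263,  0.44044405, -0.43881271]), 'torque': array([ 0.01578746, -0.02521111,  0.05299657]), 'grip_force': 0.0, 'opening': 0.0921817406787005}
```

View pics/scene0.png

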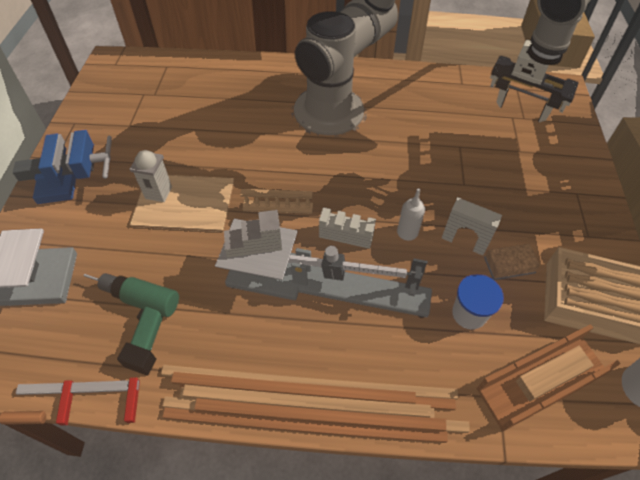

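View pics/top0.png

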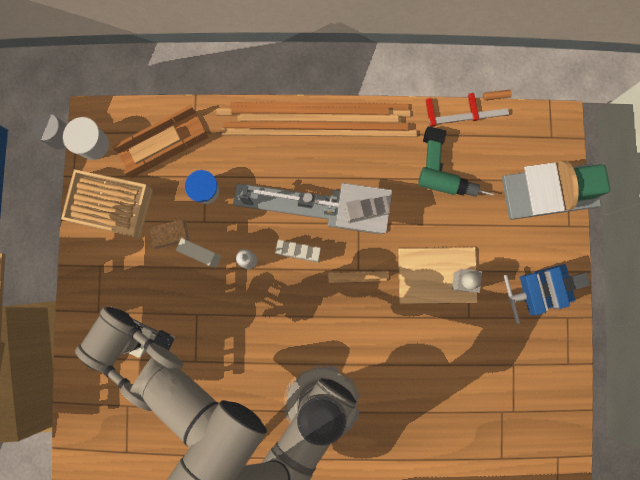

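```bash
cat > h.py <<'E'
import numpy as np, cv2
from cell import *
def proj(c,P):
    k=get_calibration(c);T=np.linalg.inv(k["world_from_camera"])
    P=np.atleast_2d(np.array(P,float));Q=P@T[:3,:3].T+T[:3,3]
    Q=Q*[1,-1,-1]
    return cv2.projectPoints(Q,np.zeros(3),np.zeros(3),k["camera_matrix"],k["dist_coeffs"])[0][:,0]
def back(c,uv,z):
    k=get_calibration(c);T=k["world_from_camera"]
    p=cv2.undistortPoints(np.array(uv,float).reshape(-1,1,2),k["camera_matrix"],k["dist_coeffs"])[:,0]
    d=np.c_[p[:,0],-p[:,1],-np.ones(len(p))]@T[:3,:3].T
    return T[:3,3]+d*((z-T[2,3])/d[:,2])[:,None]
def body(x,y,z,yaw,P):
    c,s=np.cos(yaw),np.sin(yaw);P=np.array(P,float)
    return P@np.array([[c,s,0],[-s,c,0],[0,0,1]])+[x,y,z]
def crop(c,im,box,s,name,lines=[]):
    im=im.copy()
    x0,y0,x1,y1=box
    o=cv2.resize(im[y0:y1,x0:x1],None,fx=s,fy=s,interpolation=cv2.INTER_CUBIC)
    for P,col in lines:
        q=((proj(c,P)-[x0,y0]+.5)*s).astype(np.int32); cv2.polylines(o,[q.reshape(-1,1,2)],False,col,1,cv2.LINE_AA)
    cv2.imwrite("pics/"+name,o[:,:,::-1] if False else cv2.cvtColor(o,cv2.COLOR_RGB2BGR))
E
python3 - <<'E'
from h import *
s=cv2.imread("pics/scene0.png")[:,:,::-1];t=cv2.imread("pics/top0.png")[:,:,::-1]
th=np.linspace(0,6.28,40)
base=np.c_[.075*np.cos(th),.075*np.sin(th),0*th]
yaw=2.72586;R=np.array([np.sin(yaw),-np.cos(yaw),0]) # tool y for roll=pi: -(−sin,cos)
tcp=np.array([.212,.4803,.2267]);F=[tcp-R*.046,tcp+R*.046]
L=[(base,(255,0,0)),(F,(255,0,0))]
a=np.zeros((600,800,3),np.uint8)
crop("scene",s,(290,0,590,150),2,"a.png",L);crop("top",t,(70,290,370,450),2,"b.png",L)
a=np.vstack([cv2.imread("pics/a.png"),cv2.imread("pics/b.png")[:290]]);cv2.imwrite("pics/ab.png",a);print(a.shape)
print(F,proj("scene",F),proj("top",F),proj("scene",[[0,0,0]]),proj("top",[[0,0,0]]))
E
```

```text
(590, 600, 3)
[array([0.19342243, 0.43821825, 0.2267    ]), array([0.23057757, 0.52238175, 0.2267    ])] [[500.84983664 105.2917663 ]
 [537.07083089 118.37549961]] [[162.05652073 341.0054771 ]
 [132.53846151 326.49799805]] [[327.30728688 110.23414967]] [[322.36396801 403.37049807]]
```

View pics/ab.png

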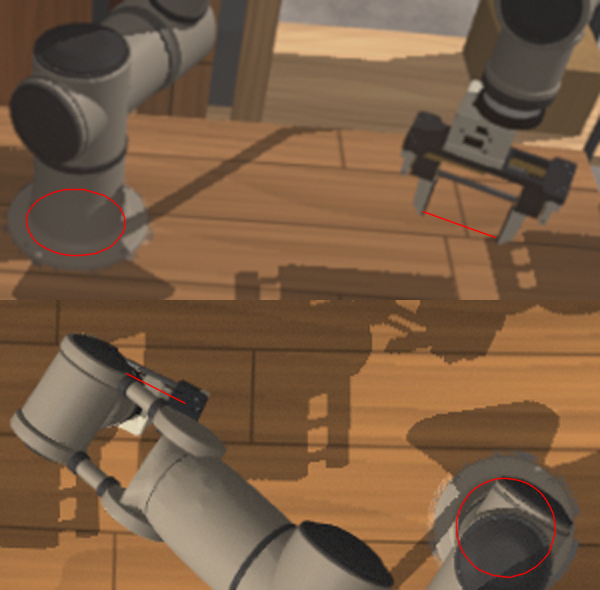

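Run:
```python
from h import *
np.set_printoptions(precision=3,suppress=True)
print(back("scene",[(143,178),(233,180),(228,230),(131,225)],.012))
print(back("top",[(399,250),(476,247),(478,303),(399,303)],.012))
# table plank seams / tub top
print("tub",back("scene",[(480,296)],.095),back("top",[(201,186)],.095))
s=cv2.imread("pics/scene0.png")[:,:,::-1];t=cv2.imread("pics/top0.png")[:,:,::-1]
crop("scene",s,(120,170,440,320),2.5,"c.png");crop("top",t,(190,160,490,310),2.666,"d.png")
a=np.vstack([cv2.imread("pics/c.png")[:,:800],cv2.imread("pics/d.png")[:,:800]]);a=a[:775];print(a.shape);cv2.imwrite("pics/cd.png",cv2.resize(a,(774,750))[:600] if False else cv2.imread("pics/c.png"))
```

```text
[[ 0.325 -0.477  0.012]
 [ 0.312 -0.231  0.012]
 [ 0.475 -0.213  0.012]
 [ 0.481 -0.463  0.012]]
[[ 0.47  -0.231  0.012]
 [ 0.481 -0.471  0.012]
 [ 0.308 -0.475  0.012]
 [ 0.307 -0.23   0.012]]
tub [[0.654 0.374 0.095]] [[0.648 0.372 0.095]]
(775, 800, 3)
```

View pics/c.png

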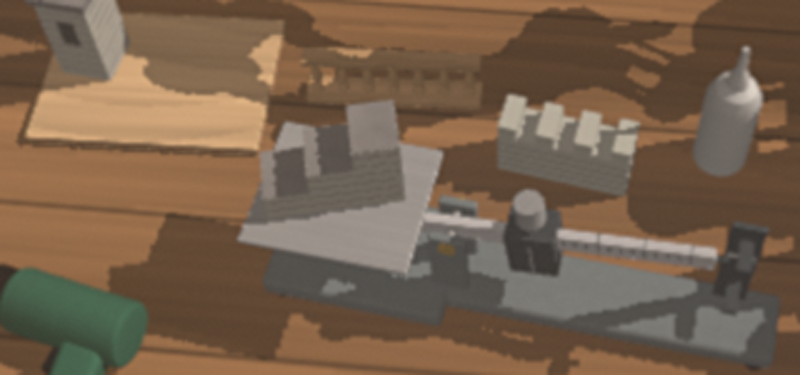

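View pics/d.png

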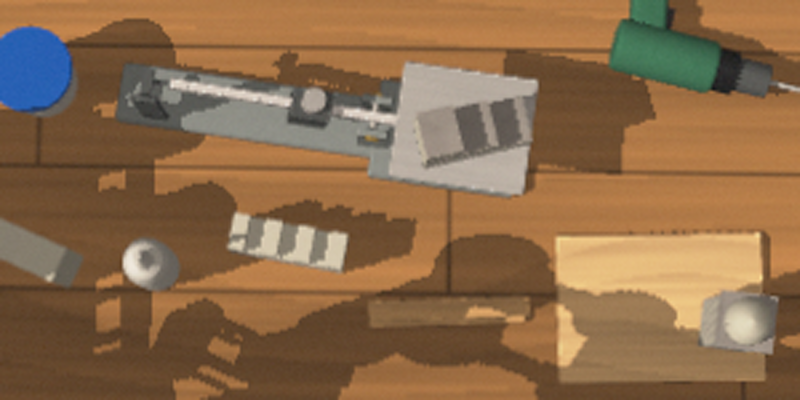

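Run:
```python
from h import *
s=cv2.imread("pics/scene0.png");t=cv2.imread("pics/top0.png")
def cr(im,x,y): return cv2.resize(im[y:y+60,x:x+80],(400,300),interpolation=cv2.INTER_CUBIC)
a=np.vstack([np.hstack([cr(s,214,203),cr(t,330,180)]),np.hstack([cr(s,434,195),cr(t,165,225)])])
cv2.imwrite("pics/e.png",a)
```

```text
(no output)
```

View pics/e.png

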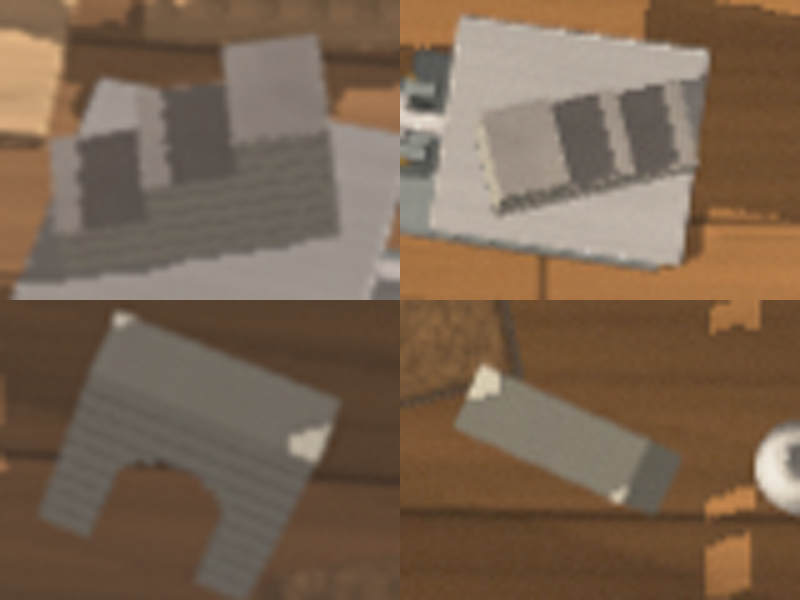

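```bash
cat > fit.py <<'E'
from h import *
from scipy.optimize import least_squares
np.set_printoptions(precision=4,suppress=True)
def fit(obs,x0,z,fz=False):
    def f(p):
        out=[]
        for c,P,uv in obs: out.append(proj(c,body(p[0],p[1],p[3] if fz else z,p[2],np.array(P)/1000))-uv)
        return np.vstack(out).ravel()
    r=least_squares(f,list(x0)+([z] if fz else []),loss="soft_l1",f_scale=.7)
    return r.x,f(r.x).reshape(-1,2)
def mk(c,off,sc,pairs): return (c,[p for p,_ in pairs],np.array([q for _,q in pairs],float)/sc+off-.4)
E
cat > f1.py <<'E'
from fit import *
ss=mk("scene",(214,203),5,[((-25,20,80),(223,45)),((-25,60,80),(318,36)),((25,60,80),(330,133)),((25,20,80),(236,142)),((25,60,0),(340,236)),((25,-60,30),(53,236)),((25,-60,0),(60,275)),((-25,-60,30),(50,143))])
st=mk("top",(330,180),5,[((25,60,80),(80,115)),((25,20,80),(152,97)),((-25,20,80),(170,183)),((-25,60,80),(97,200)),((-25,60,0),(100,214)),((-25,-60,30),(295,168)),((25,-60,30),(285,80))])
as_=mk("scene",(434,195),5,[((-20,-55,120),(115,12)),((-20,55,120),(342,102)),((20,55,120),(322,164)),((20,-55,120),(92,75)),((20,-55,0),(38,215)),((20,-28,0),(90,238)),((20,28,0),(195,282)),((20,55,0),(245,300))])
at=mk("top",(165,225),5,[((20,55,120),(90,65)),((-20,55,120),(55,128)),((20,-55,120),(252,140)),((-20,-55,120),(228,203)),((20,-55,0),(282,158)),((-20,-55,0),(258,215))])
pt=mk("top",(330,180),5,[((65,75,0),(60,15)),((65,-75,0),(310,50)),((-65,-75,0),(283,263)),((-65,75,0),(32,228))])
ps=mk("scene",(120,170),2.5,[((-65,75,0),(443,150)),((65,75,0),(408,267)),((65,-75,0),(238,238))])
bs=mk("scene",(120,170),2.5,[((-85,-120,12),(46,10)),((-85,120,12),(283,20)),((85,120,12),(258,152)),((85,-120,12),(22,138))])
bt=mk("top",(190,160),8/3,[((85,120,12),(555,235)),((85,-120,12),(768,232)),((-85,-120,12),(767,380)),((-85,120,12),(559,383))])
for n,a,b,x0,z in[("stair",ss,st,(.58,-.12,.3),.125),("arch",as_,at,(.45,.37,-.5),0),("pan",ps,pt,(.6,-.11,-.1),.125),("board",bs,bt,(.4,-.34,0),0)]:
    for nm,o in(("s",[a]),("t",[b]),("both",[a,b])):
        p,r=fit(o,x0,z); print(n,nm,p,"rms",np.sqrt((r**2).mean()))
    print(r.T)
    p,r=fit([a,b],x0,z,True);print("  freez",p)
print("knob",back("scene",[(332,248.4)],.148),back("top",[(307.9,196.4)],.148))
E
python3 f1.py
```

```text
stair s [ 0.5838 -0.1196  0.24  ] rms 0.42089630817959695
stair t [ 0.574  -0.1231  0.2238] rms 0.5974515405970467
stair both [ 0.5813 -0.1207  0.2409] rms 1.4659013075494605
[[-0.5342 -0.3711 -0.1012 -0.9934  0.1988 -0.2567  0.5029 -0.8026 -0.7715
  -1.2445 -0.6131  0.0103 -1.6839  0.3702 -1.8273]
 [-0.7707 -1.3297 -1.3587 -0.6681 -0.5749 -0.9334 -1.132  -1.684  -2.8334
  -2.4507 -2.4064 -2.5623 -1.4543 -3.1205 -2.235 ]]
  freez [ 0.576  -0.1225  0.2391  0.1134]
arch s [ 0.4475  0.3799 -0.3943] rms 0.370019373344908
arch t [ 0.4489  0.3761 -0.4033] rms 0.4851637634325063
arch both [ 0.4482  0.3789 -0.3918] rms 0.6781890875374917
[[ 0.1741 -0.5584 -1.1337 -0.5543 -0.2456 -0.5371 -0.3337 -0.0012 -2.1616
  -0.7517 -0.8249 -1.5983  0.0012 -0.4159]
 [ 0.5254 -0.1983 -0.1276 -0.1555  0.7652  0.2647  0.0765  0.6795  0.4086
   0.2772  0.1397  0.1185 -0.1926  0.2108]]
  freez [ 0.4488  0.3785 -0.3939  0.0017]
pan s [ 0.5868 -0.1121 -0.1184] rms 1.0017693279958835
pan t [ 0.5835 -0.1147 -0.1282] rms 0.46139050939034026
pan both [ 0.5848 -0.1132 -0.1202] rms 1.0018984060738958
[[-0.0945 -0.2914 -0.8945 -0.9296 -0.215   0.0021 -1.0086]
 [-2.8799  0.1427 -0.9648 -0.7653 -1.1625 -0.1113  0.1924]]
  freez [ 0.5839 -0.1138 -0.1242  0.1184]
board s [ 0.3925 -0.3513  0.0294] rms 2.7470181725509937
board t [ 0.3941 -0.3503  0.0194] rms 0.858658926556483
board both [ 0.3936 -0.3507  0.0223] rms 2.130722923503265
[[ 7.9989 -0.0663 -1.032   0.2547  0.6836 -2.267   0.0823  0.4846]
 [ 0.8136  0.7553 -0.3971  0.2597  0.2386  0.3558 -0.068   0.1728]]
  freez [ 0.3944 -0.3498  0.0236  0.0032]
knob [[0.5947 0.0518 0.148 ]] [[0.6098 0.0484 0.148 ]]
```

```bash
cat > go.py <<'E'
import sys;from h import *
# usage: go.py x y z yaw -> roll needed, then tool-frame shift (mm) after the roll
x,y,z,w=map(float,sys.argv[1:5]);o=observe();p=o["tool_pos"];yaw=o["tool_rot"][2]
d=np.array([x,y,z])-p;c,s=np.cos(w),np.sin(w)
print("t",o["time"],"pos",p.round(4),"yaw",round(yaw,4),"F",o["contact_force"].round(2),"open",round(o["opening"],4),"grip",round(o["grip_force"],1))
print("roll",round(-((w-yaw+np.pi)%(2*np.pi)-np.pi),3),"shift",(1000*np.array([c*d[0]+s*d[1],s*d[0]-c*d[1],-d[2]])).round(1))
E
python3 go.py .5732 -.1108 .26 1.81
```

```text
t 1.1 pos [0.212  0.4803 0.2267] yaw 2.7259 F [ 0.07  0.44 -0.44] open 0.0922 grip 0.0
roll 0.916 shift [-659.8  210.8  -33.3]
```

Request:
{"fn": "step_arm", "kwargs": {"commands": [{"translation": [0,0,0],"roll": 0.1145},{"translation": [0,0,0],"roll": 0.1145},{"translation": [0,0,0],"roll": 0.1145},{"translation": [0,0,0],"roll": 0.1145},{"translation": [0,0,0],"roll": 0.1145},{"translation": [0,0,0],"roll": 0.1145},{"translation": [0,0,0],"roll": 0.1145},{"translation": [0,0,0],"roll": 0.1145}], "fingers": 1}}

```text
time: 1.77
tool_pos: [0.212, 0.4803, 0.2267]
tool_rot: [3.142, -0.0, 1.804]
contact_force: [1.2, -0.3, -0.4]
opening: 0.0914
grip_force: 0.0
```

Request:
{"fn": "step_arm", "kwargs": {"commands": [{"translation": [-33,10.5,-1.7],"roll": 0},{"translation": [-33,10.5,-1.7],"roll": 0},{"translation": [-33,10.5,-1.7],"roll": 0},{"translation": [-33,10.5,-1.7],"roll": 0},{"translation": [-33,10.5,-1.7],"roll": 0},{"translation": [-33,10.5,-1.7],"roll": 0},{"translation": [-33,10.5,-1.7],"roll": 0},{"translation": [-33,10.5,-1.7],"roll": 0},{"translation": [-33,10.5,-1.7],"roll": 0},{"translation": [-33,10.5,-1.7],"roll": 0},{"translation": [-33,10.5,-1.7],"roll": 0},{"translation": [-33,10.5,-1.7],"roll": 0},{"translation": [-33,10.5,-1.7],"roll": 0},{"translation": [-33,10.5,-1.7],"roll": 0},{"translation": [-33,10.5,-1.7],"roll": 0},{"translation": [-33,10.5,-1.7],"roll": 0},{"translation": [-33,10.5,-1.7],"roll": 0},{"translation": [-33,10.5,-1.7],"roll": 0},{"translation": [-33,10.5,-1.7],"roll": 0},{"translation": [-33,10.5,-1.7],"roll": 0}]}}

```text
time: 3.43
tool_pos: [0.5729, -0.1129, 0.2608]
tool_rot: [3.141, -0.0, 1.81]
contact_force: [0.9, 1.2, 1.3]
opening: 0.0916
grip_force: 0.0
```

Request:
{"fn": "step_arm", "kwargs": {"commands": [{"translation": [0,0,0],"roll": 0},{"translation": [0,0,0],"roll": 0},{"translation": [0,0,0],"roll": 0}]}}

```text
time: 3.68
tool_pos: [0.5719, -0.1109, 0.2603]
tool_rot: [-3.141, -0.001, 1.809]
contact_force: [-0.0, 0.2, 0.2]
opening: 0.0917
grip_force: 0.0
```

```bash
python3 go.py .5732 -.1108 .26 1.81
```

```text
t 3.6833 pos [ 0.5719 -0.1109  0.2603] yaw 1.8095 F [-0.02  0.18  0.18] open 0.0917 grip 0.0
roll -0.001 shift [-0.2  1.3  0.3]
```

Request:
{"fn": "step_arm", "kwargs": {"commands": [{"translation": [0,1,20],"roll": 0},{"translation": [0,0,25],"roll": 0},{"translation": [0,0,25],"roll": 0},{"translation": [0,0,25],"roll": 0},{"translation": [0,0,20],"roll": 0},{"translation": [0,0,9],"roll": 0},{"translation": [0,0,0],"roll": 0}]}}

```text
time: 4.27
tool_pos: [0.5718, -0.1094, 0.135]
tool_rot: [-3.138, -0.002, 1.811]
contact_force: [-0.6, -0.3, -0.4]
opening: 0.0917
grip_force: 0.0
```

Request:
{"fn": "step_arm", "kwargs": {"commands": [{"translation": [0,0,0],"roll": 0},{"translation": [0,0,0],"roll": 0},{"translation": [0,0,0],"roll": 0},{"translation": [0,0,0],"roll": 0},{"translation": [0,0,0],"roll": 0},{"translation": [0,0,0],"roll": 0},{"translation": [0,0,0],"roll": 0},{"translation": [0,0,0],"roll": 0},{"translation": [0,0,0],"roll": 0}], "fingers": 0, "grip_force": 30}}

```text
time: 5.02
tool_pos: [0.5732, -0.1111, 0.137]
tool_rot: [-3.141, -0.0, 1.81]
contact_force: [-2.6, -0.8, 1.9]
opening: 0.0497
grip_force: 30.0
```

Request:
{"fn": "step_arm", "kwargs": {"commands": [{"translation": [0,0,-4],"roll": 0},{"translation": [0,0,-8],"roll": 0},{"translation": [0,0,-15],"roll": 0},{"translation": [0,0,-20],"roll": 0},{"translation": [0,0,-20],"roll": 0},{"translation": [0,0,-20],"roll": 0},{"translation": [0,0,-13],"roll": 0},{"translation": [0,0,0],"roll": 0},{"translation": [0,0,0],"roll": 0}]}}

```text
time: 5.77
tool_pos: [0.5734, -0.1109, 0.237]
tool_rot: [3.141, 0.0, 1.81]
contact_force: [-0.3, -0.2, -4.7]
opening: 0.0496
grip_force: 30.0
```

```bash
python3 go.py .4045 -.275 .24 .02
python3 - <<'E'
from h import *
s=read_camera("scene");crop("scene",s,(200,150,460,310),3,"f.png")
E
```

```text
t 5.7667 pos [ 0.5734 -0.1109  0.237 ] yaw 1.8099 F [-0.29 -0.15 -4.68] open 0.0496 grip 30.0
roll 1.79 shift [-172.1  160.7   -3. ]
```

View pics/f.png

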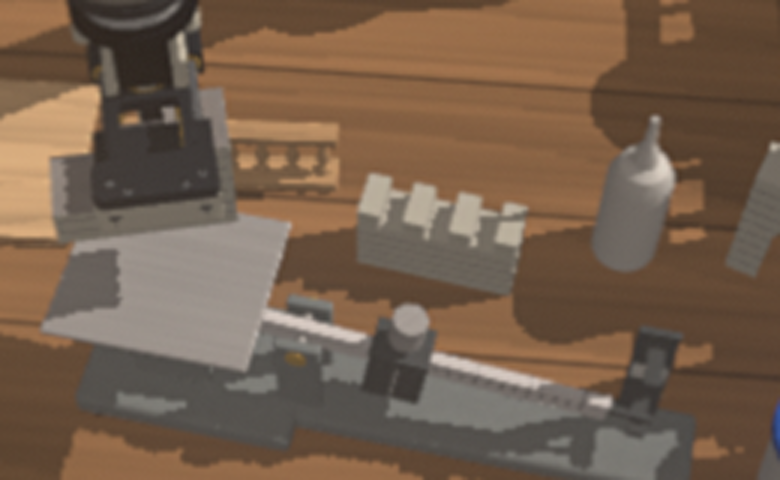

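Request:
{"fn": "step_arm", "kwargs": {"commands": [{"translation": [0,0,0],"roll": 0.06},{"translation": [0,0,0],"roll": 0.12},{"translation": [0,0,0],"roll": 0.12},{"translation": [0,0,0],"roll": 0.12},{"translation": [0,0,0],"roll": 0.12},{"translation": [0,0,0],"roll": 0.12},{"translation": [0,0,0],"roll": 0.12},{"translation": [0,0,0],"roll": 0.12},{"translation": [0,0,0],"roll": 0.12},{"translation": [0,0,0],"roll": 0.12},{"translation": [0,0,0],"roll": 0.12},{"translation": [0,0,0],"roll": 0.12},{"translation": [0,0,0],"roll": 0.12},{"translation": [0,0,0],"roll": 0.12},{"translation": [0,0,0],"roll": 0.12},{"translation": [0,0,0],"roll": 0.05}]}}

```text
time: 7.15
tool_pos: [0.5725, -0.1107, 0.2348]
tool_rot: [-3.14, 0.003, 0.014]
contact_force: [0.4, 1.2, -3.7]
opening: 0.0498
grip_force: 30.0
```

Request:
{"fn": "step_arm", "kwargs": {"commands": [{"translation": [-8,7,0],"roll": 0},{"translation": [-16,15,0],"roll": 0},{"translation": [-20,18,0],"roll": 0},{"translation": [-20,19,0],"roll": 0},{"translation": [-20,19,0],"roll": 0},{"translation": [-20,19,0],"roll": 0},{"translation": [-20,19,0],"roll": 0},{"translation": [-20,19,0],"roll": 0},{"translation": [-16,15,0],"roll": 0},{"translation": [-8,7,0],"roll": 0},{"translation": [-4,4,0],"roll": 0},{"translation": [0,0,0],"roll": 0},{"translation": [0,0,0],"roll": 0}]}}

```text
time: 8.23
tool_pos: [0.4047, -0.275, 0.2364]
tool_rot: [-3.141, -0.0, 0.02]
contact_force: [1.0, 0.7, -3.8]
opening: 0.0498
grip_force: 30.0
```

```bash
python3 go.py .4045 -.275 .036 .02
```

```text
t 8.2333 pos [ 0.4047 -0.275   0.2364] yaw 0.0202 F [ 1.02  0.7  -3.81] open 0.0498 grip 30.0
roll 0.0 shift [-2.000e-01  0.000e+00  2.004e+02]
```

Request:
{"fn": "step_arm", "kwargs": {"commands": [{"translation": [0,0,10],"roll": 0},{"translation": [0,0,20],"roll": 0},{"translation": [0,0,25],"roll": 0},{"translation": [0,0,25],"roll": 0},{"translation": [0,0,25],"roll": 0},{"translation": [0,0,25],"roll": 0},{"translation": [0,0,25],"roll": 0},{"translation": [0,0,18],"roll": 0},{"translation": [0,0,12],"roll": 0},{"translation": [0,0,8],"roll": 0},{"translation": [0,0,2],"roll": 0},{"translation": [0,0,0],"roll": 0},{"translation": [0,0,0],"roll": 0}]}}

```text
time: 9.32
tool_pos: [0.4053, -0.2755, 0.0423]
tool_rot: [3.141, -0.001, 0.021]
contact_force: [-0.3, -0.1, -3.5]
opening: 0.0498
grip_force: 30.0
```

Request:
{"fn": "step_arm", "kwargs": {"commands": [{"translation": [0,0,1],"roll": 0},{"translation": [0,0,1],"roll": 0},{"translation": [0,0,1],"roll": 0},{"translation": [0,0,0],"roll": 0},{"translation": [0,0,0],"roll": 0}]}}

```text
time: 9.73
tool_pos: [0.4045, -0.2754, 0.0388]
tool_rot: [3.142, -0.0, 0.02]
contact_force: [-0.3, 0.5, -3.7]
opening: 0.05
grip_force: 30.0
```

Request:
{"fn": "step_arm", "kwargs": {"commands": [{"translation": [0,0,1],"roll": 0},{"translation": [0,0,1],"roll": 0},{"translation": [0,0,0],"roll": 0},{"translation": [0,0,0],"roll": 0}]}}

```text
time: 10.07
tool_pos: [0.4045, -0.2753, 0.0366]
tool_rot: [-3.141, 0.0, 0.02]
contact_force: [0.2, 0.6, -3.3]
opening: 0.0498
grip_force: 30.0
```

```bash
python3 go.py .4045 -.275 .036 .02
```

```text
t 10.0667 pos [ 0.4045 -0.2753  0.0366] yaw 0.0197 F [ 0.21  0.6  -3.3 ] open 0.0498 grip 30.0
roll -0.0 shift [ 0.  -0.3  0.6]
```

Request:
{"fn": "step_arm", "kwargs": {"commands": [{"translation": [0,0,1],"roll": 0},{"translation": [0,0,0.5],"roll": 0},{"translation": [0,0,0],"roll": 0}]}}

```text
time: 10.32
tool_pos: [0.4046, -0.2755, 0.036]
tool_rot: [3.141, -0.0, 0.02]
contact_force: [-1.7, 0.7, 5.9]
opening: 0.0499
grip_force: 30.0
```

Request:
{"fn": "step_arm", "kwargs": {"commands": [{"translation": [0,0,0],"roll": 0},{"translation": [0,0,0],"roll": 0},{"translation": [0,0,0],"roll": 0},{"translation": [0,0,0],"roll": 0},{"translation": [0,0,0],"roll": 0},{"translation": [0,0,0],"roll": 0}], "fingers": 0.9}}

```text
time: 10.82
tool_pos: [0.4046, -0.2754, 0.0352]
tool_rot: [-3.142, -0.0, 0.02]
contact_force: [0.3, 0.1, -0.8]
opening: 0.0814
grip_force: 0.0
```

Request:
{"fn": "step_arm", "kwargs": {"commands": [{"translation": [0,0,-10],"roll": 0},{"translation": [0,0,-20],"roll": 0},{"translation": [0,0,-25],"roll": 0},{"translation": [0,0,-30],"roll": 0},{"translation": [0,0,-30],"roll": 0},{"translation": [0,0,-30],"roll": 0},{"translation": [0,0,-30],"roll": 0},{"translation": [0,0,-20],"roll": 0},{"translation": [0,0,-10],"roll": 0},{"translation": [0,0,0],"roll": 0}]}}

```text
time: 11.65
tool_pos: [0.4054, -0.2761, 0.2436]
tool_rot: [3.137, -0.004, 0.02]
contact_force: [-0.3, 0.3, 0.3]
opening: 0.0823
grip_force: 0.0
```

```bash
python3 go.py .4485 .378 .24 1.175
python3 - <<'E'
from h import *
print([(np.round(d["at"],3),round(d["confidence"],2)) for c in("scene",) for _ in [read_camera(c)] for d in search_frame(c,"stair")[:2]])
print([(np.round(d["at"],3),round(d["confidence"],2)) for d in search_frame("scene","arch")[:2]])
E
```

```text
t 11.65 pos [ 0.4054 -0.2761  0.2436] yaw 0.0198 F [-0.34  0.27  0.33] open 0.0823 grip 0.0
roll -1.155 shift [ 620.2 -212.4    3.6]
[(array([ 0.434, -0.268,  0.069]), 0.75), (array([0.451, 0.223, 0.078]), 0.69)]
[(array([0.456, 0.369, 0.106]), 0.73), (array([0.473, 0.073, 0.052]), 0.22)]
```

Request:
{"fn": "step_arm", "kwargs": {"commands": [{"translation": [0,0,0],"roll": -0.1155},{"translation": [0,0,0],"roll": -0.1155},{"translation": [0,0,0],"roll": -0.1155},{"translation": [0,0,0],"roll": -0.1155},{"translation": [0,0,0],"roll": -0.1155},{"translation": [0,0,0],"roll": -0.1155},{"translation": [0,0,0],"roll": -0.1155},{"translation": [0,0,0],"roll": -0.1155},{"translation": [0,0,0],"roll": -0.1155},{"translation": [0,0,0],"roll": -0.1155}], "fingers": 1}}

```text
time: 12.63
tool_pos: [0.404, -0.2749, 0.2387]
tool_rot: [-3.139, -0.001, 1.18]
contact_force: [-0.9, -0.3, 0.4]
opening: 0.0918
grip_force: 0.0
```

Request:
{"fn": "step_arm", "kwargs": {"commands": [{"translation": [31,-10.6,0],"roll": 0},{"translation": [31,-10.6,0],"roll": 0},{"translation": [31,-10.6,0],"roll": 0},{"translation": [31,-10.6,0],"roll": 0},{"translation": [31,-10.6,0],"roll": 0},{"translation": [31,-10.6,0],"roll": 0},{"translation": [31,-10.6,0],"roll": 0},{"translation": [31,-10.6,0],"roll": 0},{"translation": [31,-10.6,0],"roll": 0},{"translation": [31,-10.6,0],"roll": 0},{"translation": [31,-10.6,0],"roll": 0},{"translation": [31,-10.6,0],"roll": 0},{"translation": [31,-10.6,0],"roll": 0},{"translation": [31,-10.6,0],"roll": 0},{"translation": [31,-10.6,0],"roll": 0},{"translation": [31,-10.6,0],"roll": 0},{"translation": [31,-10.6,0],"roll": 0},{"translation": [31,-10.6,0],"roll": 0},{"translation": [31,-10.6,0],"roll": 0},{"translation": [31,-10.6,0],"roll": 0}]}}

```text
time: 14.3
tool_pos: [0.4473, 0.3798, 0.2385]
tool_rot: [-3.14, 0.002, 1.175]
contact_force: [0.7, 1.1, 0.5]
opening: 0.0916
grip_force: 0.0
```

Request:
{"fn": "step_arm", "kwargs": {"commands": [{"translation": [0,0,0],"roll": 0},{"translation": [0,0,0],"roll": 0},{"translation": [0,0,0],"roll": 0}]}}

```text
time: 14.55
tool_pos: [0.4475, 0.3778, 0.2388]
tool_rot: [-3.14, 0.003, 1.175]
contact_force: [0.8, -1.1, 0.7]
opening: 0.0923
grip_force: 0.0
```

```bash
python3 go.py .4485 .378 .076 1.175
```

```text
t 14.55 pos [0.4475 0.3778 0.2388] yaw 1.1752 F [ 0.77 -1.07  0.7 ] open 0.0923 grip 0.0
roll 0.0 shift [  0.6   0.8 162.8]
```

Request:
{"fn": "step_arm", "kwargs": {"commands": [{"translation": [0.5,1,15],"roll": 0},{"translation": [0,0,25],"roll": 0},{"translation": [0,0,30],"roll": 0},{"translation": [0,0,30],"roll": 0},{"translation": [0,0,30],"roll": 0},{"translation": [0,0,20],"roll": 0},{"translation": [0,0,11],"roll": 0},{"translation": [0,0,0],"roll": 0},{"translation": [0,0,0],"roll": 0}]}}

```text
time: 15.3
tool_pos: [0.4496, 0.3779, 0.0797]
tool_rot: [3.142, -0.0, 1.174]
contact_force: [-0.3, -0.1, -0.2]
opening: 0.0913
grip_force: 0.0
```

Request:
{"fn": "step_arm", "kwargs": {"commands": [{"translation": [0,0,0],"roll": 0},{"translation": [0,0,0],"roll": 0},{"translation": [0,0,0],"roll": 0},{"translation": [0,0,0],"roll": 0},{"translation": [0,0,0],"roll": 0},{"translation": [0,0,0],"roll": 0},{"translation": [0,0,0],"roll": 0},{"translation": [0,0,0],"roll": 0},{"translation": [0,0,0],"roll": 0},{"translation": [0,0,0],"roll": 0}], "fingers": 0, "grip_force": 35}}

```text
time: 16.13
tool_pos: [0.4491, 0.3786, 0.0792]
tool_rot: [-3.141, -0.0, 1.175]
contact_force: [0.0, 0.6, 0.6]
opening: 0.0393
grip_force: 35.0
```

Request:
{"fn": "step_arm", "kwargs": {"commands": [{"translation": [0,0,-4],"roll": 0},{"translation": [0,0,-10],"roll": 0},{"translation": [0,0,-20],"roll": 0},{"translation": [0,0,-28],"roll": 0},{"translation": [0,0,-30],"roll": 0},{"translation": [0,0,-30],"roll": 0},{"translation": [0,0,-30],"roll": 0},{"translation": [0,0,-25],"roll": -0.05},{"translation": [0,0,-15],"roll": -0.1},{"translation": [0,0,-6],"roll": -0.1},{"translation": [0,0,0],"roll": -0.024},{"translation": [0,0,0],"roll": 0},{"translation": [0,0,0],"roll": 0},{"translation": [0,0,0],"roll": 0}]}}

```text
time: 17.3
tool_pos: [0.4488, 0.3782, 0.2761]
tool_rot: [-3.14, 0.001, 1.447]
contact_force: [-0.1, 0.6, -4.9]
opening: 0.04
grip_force: 35.0
```

```bash
python3 go.py .584 -.114 .25 1.449
python3 - <<'E'
from h import *
F=[]
for i in range(10): read_camera("scene" if i<9 else "top"); F.append(observe()["contact_force"][2])
print(np.mean(F),np.std(F))
E
```

```text
t 17.3 pos [0.4488 0.3782 0.2761] yaw 1.4467 F [-0.07  0.63 -4.89] open 0.04 grip 35.0
roll -0.002 shift [-472.1  194.    26.1]
-4.7730663616454665 0.5248924657100991
```

Request:
{"fn": "step_arm", "kwargs": {"commands": [{"translation": [-10,4,0],"roll": 0},{"translation": [-20,8,0],"roll": 0},{"translation": [-26,11,0],"roll": 0},{"translation": [-28,12,0],"roll": 0},{"translation": [-28,12,0],"roll": 0},{"translation": [-28,12,0],"roll": 0},{"translation": [-28,12,0],"roll": 0},{"translation": [-28,11,0],"roll": 0},{"translation": [-28,11,0],"roll": 0},{"translation": [-28,11,0],"roll": 0},{"translation": [-28,11,0],"roll": 0},{"translation": [-28,11,0],"roll": 0},{"translation": [-28,11,0],"roll": 0},{"translation": [-28,11,0],"roll": 0},{"translation": [-28,12,0],"roll": 0},{"translation": [-28,12,0],"roll": 0},{"translation": [-26,11,0],"roll": 0},{"translation": [-18,8,0],"roll": 0},{"translation": [-8,3,0],"roll": 0},{"translation": [0,0,0],"roll": 0}]}}

```text
time: 19.47
tool_pos: [0.5841, -0.116, 0.2768]
tool_rot: [-3.141, 0.0, 1.446]
contact_force: [-0.7, 0.7, -4.6]
opening: 0.0399
grip_force: 35.0
```

Request:
{"fn": "step_arm", "kwargs": {"commands": [{"translation": [0,0,10],"roll": 0},{"translation": [0,0,10],"roll": 0},{"translation": [0,0,5],"roll": 0},{"translation": [0,0,0],"roll": 0},{"translation": [0,0,0],"roll": 0}]}}

```text
time: 19.88
tool_pos: [0.584, -0.1126, 0.2517]
tool_rot: [-3.14, -0.0, 1.45]
contact_force: [-0.2, -0.2, -4.2]
opening: 0.0399
grip_force: 35.0
```

```bash
python3 go.py .584 -.114 .22 1.449
python3 - <<'E'
from h import *
s=read_camera("scene");t=read_camera("top");crop("scene",s,(120,150,440,310),2.5,"g1.png");crop("top",t,(230,160,550,240),2.5,"g2.png")
a=np.vstack([cv2.imread("pics/g1.png"),cv2.imread("pics/g2.png")]);cv2.imwrite("pics/g.png",a);print(a.shape)
E
```

```text
t 19.8833 pos [ 0.584  -0.1126  0.2517] yaw 1.4501 F [-0.16 -0.17 -4.2 ] open 0.0399 grip 35.0
roll 0.001 shift [-1.4  0.2 31.7]
(600, 800, 3)
```

View pics/g.png

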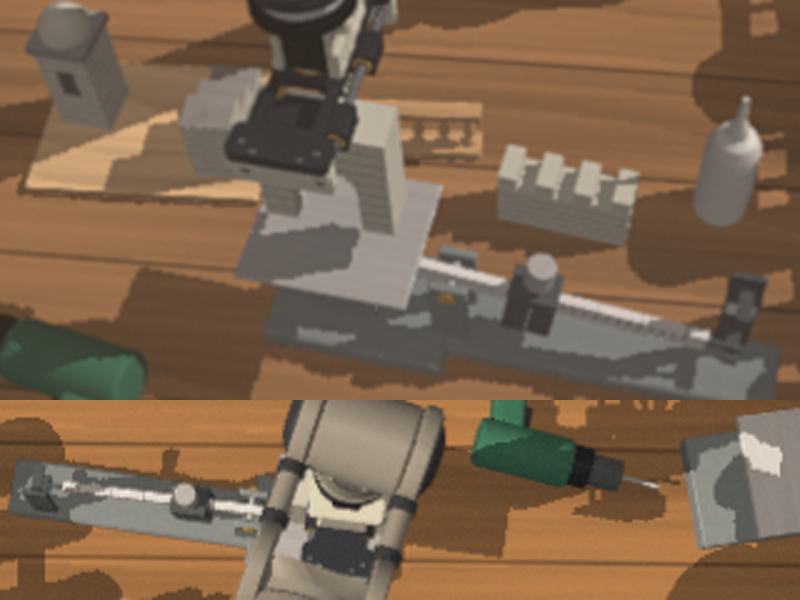

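Request:
{"fn": "step_arm", "kwargs": {"commands": [{"translation": [-1.4,0,10],"roll": 0},{"translation": [0,0,12],"roll": 0},{"translation": [0,0,8],"roll": 0},{"translation": [0,0,4],"roll": 0},{"translation": [0,0,4],"roll": 0},{"translation": [0,0,4],"roll": 0},{"translation": [0,0,4],"roll": 0},{"translation": [0,0,4],"roll": 0},{"translation": [0,0,3],"roll": 0},{"translation": [0,0,2],"roll": 0},{"translation": [0,0,0],"roll": 0},{"translation": [0,0,0],"roll": 0},{"translation": [0,0,0],"roll": 0}]}}

```text
time: 21.07
tool_pos: [0.5843, -0.115, 0.1975]
tool_rot: [3.141, -0.0, 1.449]
contact_force: [0.6, -0.9, -2.6]
opening: 0.0399
grip_force: 35.0
```

Request:
{"fn": "step_arm", "kwargs": {"commands": [{"translation": [0,0,1],"roll": 0},{"translation": [0,0,1],"roll": 0},{"translation": [0,0,0],"roll": 0},{"translation": [0,0,0],"roll": 0}]}}

```text
time: 21.4
tool_pos: [0.5843, -0.1149, 0.1952]
tool_rot: [3.141, -0.0, 1.449]
contact_force: [0.5, 0.5, -2.7]
opening: 0.0397
grip_force: 35.0
```

Request:
{"fn": "step_arm", "kwargs": {"commands": [{"translation": [0,0,1],"roll": 0},{"translation": [0,0,1],"roll": 0},{"translation": [0,0,0],"roll": 0},{"translation": [0,0,0],"roll": 0}]}}

```text
time: 21.73
tool_pos: [0.5842, -0.1148, 0.1932]
tool_rot: [3.141, -0.0, 1.449]
contact_force: [-0.4, 2.3, -2.6]
opening: 0.0399
grip_force: 35.0
```

Request:
{"fn": "step_arm", "kwargs": {"commands": [{"translation": [0,0,1],"roll": 0},{"translation": [0,0,0],"roll": 0},{"translation": [0,0,0],"roll": 0}]}}

```text
time: 21.98
tool_pos: [0.5842, -0.1149, 0.1922]
tool_rot: [3.141, -0.0, 1.449]
contact_force: [0.7, 2.3, -1.5]
opening: 0.04
grip_force: 35.0
```

Request:
{"fn": "step_arm", "kwargs": {"commands": [{"translation": [0,0,1],"roll": 0},{"translation": [0,0,0],"roll": 0},{"translation": [0,0,0],"roll": 0}]}}

```text
time: 22.23
tool_pos: [0.5842, -0.1149, 0.1921]
tool_rot: [3.141, -0.0, 1.449]
contact_force: [-2.0, 2.9, 5.2]
opening: 0.0399
grip_force: 35.0
```

Request:
{"fn": "step_arm", "kwargs": {"commands": [{"translation": [0,0,0],"roll": 0},{"translation": [0,0,0],"roll": 0},{"translation": [0,0,0],"roll": 0},{"translation": [0,0,0],"roll": 0},{"translation": [0,0,0],"roll": 0},{"translation": [0,0,0],"roll": 0}], "fingers": 0.8}}

```text
time: 22.73
tool_pos: [0.5841, -0.1151, 0.191]
tool_rot: [-3.141, -0.0, 1.449]
contact_force: [-0.2, -0.4, -0.7]
opening: 0.0723
grip_force: 0.0
```

Request:
{"fn": "step_arm", "kwargs": {"commands": [{"translation": [0,0,-5],"roll": 0},{"translation": [0,0,-15],"roll": 0},{"translation": [0,0,-20],"roll": 0},{"translation": [0,0,-20],"roll": 0},{"translation": [0,0,-10],"roll": 0},{"translation": [0,0,-3],"roll": 0},{"translation": [0,0,0],"roll": 0}]}}

```text
time: 23.32
tool_pos: [0.5843, -0.1151, 0.2648]
tool_rot: [3.14, 0.0, 1.449]
contact_force: [-0.6, -1.5, -0.5]
opening: 0.0734
grip_force: 0.0
```

```bash
python3 - <<'E'
from h import *
s=read_camera("scene");t=read_camera("top");crop("scene",s,(200,180,440,310),2.5,"g1.png");crop("top",t,(230,160,470,260),2.5,"g2.png")
a=np.vstack([cv2.imread("pics/g1.png"),cv2.imread("pics/g2.png")]);cv2.imwrite("pics/i.png",a);print(a.shape)
for c in("scene","top"): print([np.round(d["at"],3) for d in search_frame(c,"poise_knob")[:2]])
E
python3 go.py .584 -.114 .22 1.449
```

```text
(575, 600, 3)
[array([0.616, 0.055, 0.117])]
[array([0.598, 0.053, 0.122])]
t 23.5167 pos [ 0.5836 -0.1149  0.2628] yaw 1.4487 F [ 0.39 -0.11 -0.72] open 0.0734 grip 0.0
roll -0.0 shift [ 0.9  0.3 42.8]
```

View pics/i.png

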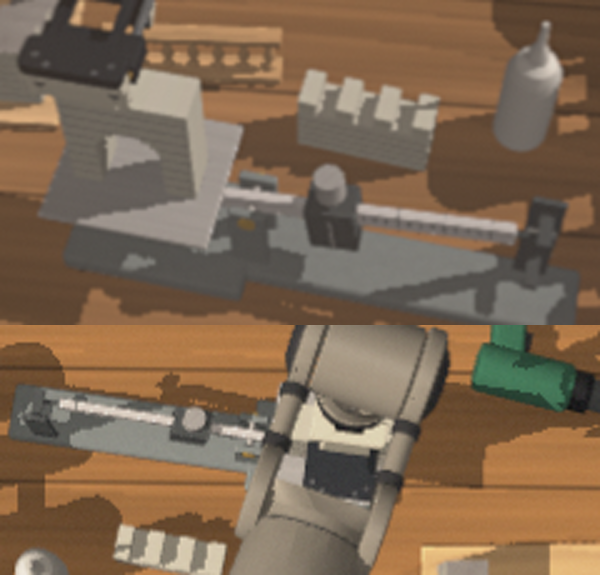

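Run:
```python
from h import *
from scipy.optimize import least_squares
us,ut=np.array([331.6,249.0]),np.array([307.9,196.8])
r=least_squares(lambda p:np.r_[proj("scene",p)[0]-us,proj("top",p)[0]-ut],[.6,.05,.15]);print(r.x,r.fun)
for z in(.15,.155,.16): print(back("scene",[us],z),back("top",[ut],z))
```

```text
[0.60590734 0.05022236 0.16277574] [-0.58101924 -0.00453858 -0.80206034  0.04017878]
[[0.59757332 0.05115548 0.15      ]] [[0.6083074  0.04829683 0.15      ]]
[[0.60079907 0.05126008 0.155     ]] [[0.60742275 0.04815212 0.155     ]]
[[0.60402482 0.05136469 0.16      ]] [[0.60653809 0.04800741 0.16      ]]
```

Request:
{"fn": "step_arm", "kwargs": {"commands": [{"translation": [10,0,0],"roll": 0},{"translation": [22,0,0],"roll": 0},{"translation": [30,1,0],"roll": 0},{"translation": [32,0,0],"roll": 0},{"translation": [30,0,0],"roll": 0},{"translation": [25,0,0],"roll": 0},{"translation": [14,0,0],"roll": 0},{"translation": [4,0,0],"roll": 0},{"translation": [0,0,10],"roll": 0},{"translation": [0,0,20],"roll": 0},{"translation": [0,0,25],"roll": 0},{"translation": [0,0,25],"roll": 0},{"translation": [0,0,25],"roll": 0},{"translation": [0,0,14],"roll": 0},{"translation": [0,0,7],"roll": 0},{"translation": [0,0,0],"roll": 0},{"translation": [0,0,0],"roll": 0}]}}

```text
time: 24.93
tool_pos: [0.6057, 0.0497, 0.1384]
tool_rot: [3.141, 0.0, 1.448]
contact_force: [0.2, -0.7, 0.4]
opening: 0.0735
grip_force: 0.0
```

```bash
python3 go.py .605 .051 .135 1.449
```

```text
t 24.9333 pos [0.6057 0.0497 0.1384] yaw 1.4476 F [ 0.2  -0.66  0.45] open 0.0735 grip 0.0
roll -0.001 shift [ 1.3 -0.8  3.4]
```

Request:
{"fn": "step_arm", "kwargs": {"commands": [{"translation": [1.3,-0.8,2],"roll": 0},{"translation": [0,0,0],"roll": 0},{"translation": [0,0,0],"roll": 0},{"translation": [0,0,0],"roll": 0},{"translation": [0,0,0],"roll": 0},{"translation": [0,0,0],"roll": 0},{"translation": [0,0,0],"roll": 0},{"translation": [0,0,0],"roll": 0},{"translation": [0,0,0],"roll": 0},{"translation": [0,0,0],"roll": 0}], "fingers": 0, "grip_force": 12}}

```text
time: 25.77
tool_pos: [0.6064, 0.0519, 0.1364]
tool_rot: [3.138, -0.0, 1.449]
contact_force: [5.9, -0.2, -2.4]
opening: 0.0255
grip_force: 12.0
```

Request:
{"fn": "step_arm", "kwargs": {"commands": [{"translation": [2,0.5,0.3],"roll": 0},{"translation": [4,0.3,0.5],"roll": 0},{"translation": [5,0,0.6],"roll": 0},{"translation": [5,0,0.6],"roll": 0},{"translation": [5,0,0.6],"roll": 0},{"translation": [5,0,0.6],"roll": 0},{"translation": [5,0,0.6],"roll": 0},{"translation": [5,0,0.6],"roll": 0},{"translation": [5,0,0.6],"roll": 0},{"translation": [5,0,0.6],"roll": 0},{"translation": [5,0,0.6],"roll": 0},{"translation": [5,0,0.6],"roll": 0},{"translation": [4,0,0.6],"roll": 0},{"translation": [3,0,0.5],"roll": 0},{"translation": [1,0,0.2],"roll": 0},{"translation": [0,0,0],"roll": 0},{"translation": [0,0,0],"roll": 0},{"translation": [0,0,0],"roll": 0}]}}

```text
time: 27.27
tool_pos: [0.615, 0.1163, 0.1286]
tool_rot: [3.138, -0.001, 1.449]
contact_force: [6.7, -0.4, 0.1]
opening: 0.0254
grip_force: 12.0
```

Request:
{"fn": "step_arm", "kwargs": {"commands": [{"translation": [0,0,0],"roll": 0},{"translation": [0,0,0],"roll": 0},{"translation": [0,0,0],"roll": 0},{"translation": [0,0,0],"roll": 0},{"translation": [0,0,0],"roll": 0},{"translation": [0,0,0],"roll": 0},{"translation": [0,0,0],"roll": 0},{"translation": [0,0,0],"roll": 0},{"translation": [0,0,0],"roll": 0},{"translation": [0,0,0],"roll": 0},{"translation": [0,0,0],"roll": 0},{"translation": [0,0,0],"roll": 0},{"translation": [0,0,0],"roll": 0},{"translation": [0,0,0],"roll": 0},{"translation": [0,0,0],"roll": 0},{"translation": [0,0,0],"roll": 0},{"translation": [0,0,0],"roll": 0},{"translation": [0,0,0],"roll": 0},{"translation": [0,0,0],"roll": 0},{"translation": [0,0,0],"roll": 0}], "fingers": 0.6}}

```text
time: 28.93
tool_pos: [0.6134, 0.1155, 0.1281]
tool_rot: [3.142, -0.0, 1.449]
contact_force: [-0.5, 0.0, -0.4]
opening: 0.055
grip_force: 0.0
```

```bash
python3 go.py .605 .051 .135 1.449
python3 - <<'E'
from h import *
a=[]
for c,x,y in(("scene",210,190),("top",230,170)):
    im=read_camera(c); cv2.imwrite(f"pics/j_{c}.png",im[:,:,::-1])
    print([np.round(d["at"],3) for d in search_frame(c,"poise_knob")[:2]],[np.round(d["at"],3) for d in search_frame(c,"pan_top")[:1]],[np.round(d["at"],3) for d in search_frame(c,"arch")[:1]])
E
```

```text
t 28.9333 pos [0.6134 0.1155 0.1281] yaw 1.4488 F [-0.51  0.02 -0.39] open 0.055 grip 0.0
roll -0.0 shift [-65.   -0.5  -6.9]
[array([ 0.429, -0.269,  0.068])] [array([ 0.61 , -0.114,  0.127])] [array([ 0.599, -0.117,  0.231])]
[] [array([ 0.56 , -0.111,  0.128])] [array([ 0.579, -0.116,  0.249])]
```

Request:
{"fn": "step_arm", "kwargs": {"commands": [{"translation": [0,0,-10],"roll": 0},{"translation": [0,0,-20],"roll": 0},{"translation": [0,0,-20],"roll": 0},{"translation": [0,0,-10],"roll": 0},{"translation": [0,0,0],"roll": 0},{"translation": [0,0,0],"roll": 0},{"translation": [0,0,0],"roll": 0}]}}

```text
time: 29.92
tool_pos: [0.6128, 0.1154, 0.1871]
tool_rot: [-3.14, 0.0, 1.449]
contact_force: [0.2, -0.3, -0.8]
opening: 0.0553
grip_force: 0.0
```

Run:
```python
from h import *
im=read_camera("scene")[:,:,::-1].copy(); cv2.imwrite("pics/k_scene.png",im)
old=cv2.imread("pics/c.png")  # start, +stop: crop (120,170) x2.5
i=cv2.imread("pics/i.png")[:325]   # +stop: (200,180) x2.5
f=cv2.imread("pics/f.png")   # -ve: (200,150) x3
def big(im,x0,y0,s,x,y,w,h,z):
    M=np.float32([[z/s,0,(x0-x)*z],[0,z/s,(y0-y)*z]]);return cv2.warpAffine(im,M,(int(w*z),int(h*z)),flags=cv2.INTER_CUBIC)
P=(385,245,50,48,5.3)
row1=np.hstack([big(i,200,180,2.5,*P),big(im,0,0,1,*P),big(f,200,150,3,*P)])
Q=(205,215,100,50,4)
row2=np.hstack([big(i,200,180,2.5,*Q),big(im,0,0,1,*Q)])
w=795;out=np.zeros((row1.shape[0]+200,800,3),np.uint8);out[:row1.shape[0],:row1.shape[1]]=row1;out[row1.shape[0]:,:row2.shape[1]]=row2
cv2.imwrite("pics/k.png",out);print(out.shape)
def small(im,s): return cv2.resize(im,None,fx=1/s,fy=1/s,interpolation=cv2.INTER_AREA)
g=lambda a:cv2.cvtColor(a,cv2.COLOR_BGR2GRAY)
io=g(small(i,2.5)); n=g(im)
def match(T,img,guess,r=10):
    x,y=guess;h,w=T.shape;R=cv2.matchTemplate(img[y-r:y+h+r,x-r:x+w+r],T,cv2.TM_CCOEFF_NORMED);_,v,_,(a,b)=cv2.minMaxLoc(R)
    def sp(l,c,rr): return 0.5*(l-rr)/(l-2*c+rr)
    return a-r+(sp(R[b,a-1],R[b,a],R[b,a+1]) if 0<a<2*r else 0), b-r+(sp(R[b-1,a],R[b,a],R[b+1,a]) if 0<b<2*r else 0),v
for box in[(28,52,90,96),(60,40,98,100),(28,45,82,80)]: # arch legs & pan in i px
    T=io[box[1]:box[3],box[0]:box[2]]; print("pan/arch shift",match(T,n,(box[0]+200,box[1]+180)))
a,b=proj("scene",[[.584+.05,-.1138,.113],[.584+.05,-.1138,.125]]);print("expected 12mm:",b-a)
```

```text
(454, 800, 3)
pan/arch shift (np.float32(-1.4505246), np.float32(-3.773016), 0.4719955027103424)
pan/arch shift (np.float32(-0.5323144), np.float32(-3.3922014), 0.5339781641960144)
pan/arch shift (np.float32(-1.3159046), np.float32(-3.911015), 0.8898115158081055)
expected 12mm: [-0.60409872 -2.90146488]
```

View pics/k.png

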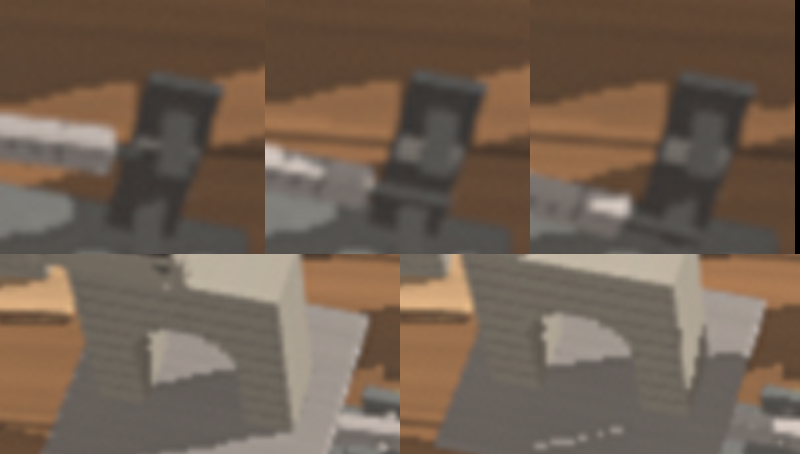

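```bash
cat > tilt.py <<'E'
from h import *
F=np.array([.596,-.0145,.095]);u=np.array([.1217,.9926,0])
def pt(d,h,th): return F+u*(d*np.cos(th)-h*np.sin(th))+np.array([0,0,d*np.sin(th)+h*np.cos(th)])
if __name__=="__main__":
    np.set_printoptions(precision=1,suppress=True)
    for d in(.22,.235,.25):print(d,[proj("scene",pt(d,0.0,t))[0] for t in(.12,.03,0,-.03,-.06,-.12)])
    i=cv2.cvtColor(cv2.imread("pics/i.png")[:325],cv2.COLOR_BGR2GRAY);i=cv2.resize(i,None,fx=.4,fy=.4,interpolation=cv2.INTER_AREA)
    f=cv2.cvtColor(cv2.imread("pics/f.png"),cv2.COLOR_BGR2GRAY);f=cv2.resize(f,None,fx=1/3,fy=1/3,interpolation=cv2.INTER_AREA)
    n=cv2.cvtColor(cv2.imread("pics/k_scene.png"),cv2.COLOR_BGR2GRAY)
    # bar row centroid (bright pixels) per column
    for nm,im,x0,y0 in(("plus",i,200,180),("now",n,0,0),("minus",f,200,150)):
        for c in(365,375,385,395):
            col=im[250-y0:300-y0,c-x0-1:c-x0+2].mean(1);print(nm,c,"max",int(col.max()),250+np.argmax(col),end=" | ")
        print()
    for c in(365,375,385,395):
        print(c,[round(float(np.interp(c,*proj("scene",[pt(d,.01,t) for d in np.linspace(.05,.26,40)]).T)),1) for t in(.12,.03,0,-.03,-.06,-.12)])
E
python3 tilt.py
```

```text
0.22 [array([401.6, 271.3]), array([401. , 276.1]), array([400.6, 277.6]), array([400.2, 279.1]), array([399.6, 280.6]), array([398.3, 283.4])]
0.235 [array([408.7, 272.1]), array([408. , 277.2]), array([407.5, 278.8]), array([407. , 280.4]), array([406.4, 282. ]), array([404.8, 285. ])]
0.25 [array([415.9, 272.9]), array([414.9, 278.3]), array([414.4, 280.1]), array([413.8, 281.7]), array([413.1, 283.4]), array([411.4, 286.6])]
plus 365 max 181 266 | plus 375 max 182 267 | plus 385 max 181 268 | plus 395 max 179 269 | 
now 365 max 128 292 | now 375 max 198 272 | now 385 max 197 274 | now 395 max 163 277 | 
minus 365 max 202 274 | minus 375 max 198 276 | minus 385 max 128 277 | minus 395 max 122 268 | 
365 [264.7, 267.8, 268.8, 269.9, 270.9, 272.9]
375 [265.8, 269.4, 270.6, 271.8, 273.0, 275.4]
385 [267.0, 271.1, 272.4, 273.8, 275.1, 277.8]
395 [268.1, 272.7, 274.2, 275.7, 277.2, 280.2]
```

Request:
{"fn": "step_arm", "kwargs": {"commands": [{"translation": [0,2,10],"roll": 0},{"translation": [0,0,18],"roll": 0},{"translation": [0,0,18],"roll": 0},{"translation": [0,0,10],"roll": 0},{"translation": [0,0,2],"roll": 0},{"translation": [0,0,0],"roll": 0},{"translation": [0,0,0],"roll": 0}]}}

```text
time: 30.55
tool_pos: [0.6158, 0.1153, 0.1305]
tool_rot: [3.141, -0.0, 1.449]
contact_force: [0.5, 0.2, -0.3]
opening: 0.0554
grip_force: 0.0
```

Request:
{"fn": "step_arm", "kwargs": {"commands": [{"translation": [0,0,0],"roll": 0},{"translation": [0,0,0],"roll": 0},{"translation": [0,0,0],"roll": 0},{"translation": [0,0,0],"roll": 0},{"translation": [0,0,0],"roll": 0},{"translation": [0,0,0],"roll": 0},{"translation": [0,0,0],"roll": 0}], "fingers": 0}}

```text
time: 31.13
tool_pos: [0.615, 0.1154, 0.1301]
tool_rot: [-3.141, -0.0, 1.449]
contact_force: [-1.0, 0.1, -0.2]
opening: 0.0255
grip_force: 12.0
```

Request:
{"fn": "step_arm", "kwargs": {"commands": [{"translation": [-1,0,0],"roll": 0},{"translation": [-1,0,0],"roll": 0},{"translation": [-1,0,0],"roll": 0},{"translation": [-1,0,0],"roll": 0},{"translation": [0,0,0],"roll": 0},{"translation": [0,0,0],"roll": 0},{"translation": [0,0,0],"roll": 0}]}}

```text
time: 31.72
tool_pos: [0.6144, 0.1111, 0.1299]
tool_rot: [-3.14, 0.0, 1.449]
contact_force: [-4.0, 1.8, 0.4]
opening: 0.0255
grip_force: 12.0
```

Request:
{"fn": "step_arm", "kwargs": {"commands": [{"translation": [0,0,0],"roll": 0},{"translation": [0,0,0],"roll": 0},{"translation": [0,0,0],"roll": 0},{"translation": [0,0,0],"roll": 0},{"translation": [0,0,-10],"roll": 0},{"translation": [0,0,-20],"roll": 0},{"translation": [0,0,-20],"roll": 0},{"translation": [0,0,-20],"roll": 0},{"translation": [0,0,-20],"roll": 0},{"translation": [0,0,-20],"roll": 0},{"translation": [0,0,-10],"roll": 0},{"translation": [0,0,0],"roll": 0},{"translation": [0,0,0],"roll": 0},{"translation": [0,0,0],"roll": 0},{"translation": [0,0,0],"roll": 0},{"translation": [0,0,0],"roll": 0},{"translation": [0,0,0],"roll": 0},{"translation": [0,0,0],"roll": 0},{"translation": [0,0,0],"roll": 0},{"translation": [0,0,0],"roll": 0}], "fingers": 0.6}}

```text
time: 33.38
tool_pos: [0.6149, 0.1113, 0.25]
tool_rot: [-3.141, -0.0, 1.449]
contact_force: [-0.1, -0.0, -0.2]
opening: 0.0548
grip_force: 0.0
```

```bash
cat > m.py <<'E'
from tilt import *
import sys
def bar(im,x0,y0):
    # subpixel steepest upper edge & bright centroid of the bar in columns where it is
    o=[]
    for c in range(368,400,4):
        col=im[255-y0:292-y0,c-x0-1:c-x0+2].astype(float).mean(1);o.append((255+int(col.argmax()),int(col.max())))
    return o
def rd(p,box=None): return cv2.cvtColor(cv2.imread(p),cv2.COLOR_BGR2GRAY)
if len(sys.argv)>1: cv2.imwrite(sys.argv[1],np.mean([read_camera("scene").astype(float) for _ in range(4)],0)[:,:,::-1])
n=rd(sys.argv[1]);k=rd("pics/k_scene.png")
i=cv2.resize(rd("pics/i.png")[:325],None,fx=.4,fy=.4,interpolation=cv2.INTER_AREA)
c0=cv2.resize(rd("pics/c.png"),None,fx=.4,fy=.4,interpolation=cv2.INTER_AREA)
print("k",bar(k,0,0));print("n",bar(n,0,0))
def match(T,img,x,y,r=8):
    h,w=T.shape;R=cv2.matchTemplate(img[y-r:y+h+r,x-r:x+w+r],T,cv2.TM_CCOEFF_NORMED);_,v,_,(a,b)=cv2.minMaxLoc(R)
    sp=lambda l,c,q:0.5*(l-q)/(l-2*c+q)
    return [round(float(q),2) for q in(a-r+sp(R[b,a-1],R[b,a],R[b,a+1]),b-r+sp(R[b-1,a],R[b,a],R[b+1,a]),v)]
for nm,(x,y,X,Y) in{"arch":(228,225,282,260),"archtop":(222,205,290,235),"barend":(375,262,410,292),"static post":(406,255,428,285),"static base":(300,290,400,305)}.items():
    print(nm,"k->n",match(k[y:Y,x:X],n,x,y))
    if nm!="archtop":print("   i->n",match(i[y-180:Y-180,x-200:X-200],n,x,y))
# knob
for d,h in((.131,.053),):
    print("knob pred px/0.03rad",proj("scene",[pt(d,h,0),pt(d,h,.03)]))
E
python3 m.py pics/n1.png; python3 go.py .61 .11 .2 1.449
```

```text
k [(290, 127), (272, 198), (273, 194), (273, 197), (274, 197), (276, 181), (276, 186), (277, 144)]
n [(271, 141), (271, 195), (271, 190), (272, 195), (273, 194), (274, 194), (275, 192), (275, 184)]
arch k->n [3.36, 1.02, 0.58]
   i->n [2.65, -2.62, 0.75]
archtop k->n [-0.19, 0.73, 0.74]
barend k->n [0.82, -0.88, 0.9]
   i->n [-6.56, 3.97, 0.73]
static post k->n [0.03, -0.15, 0.96]
   i->n [0.08, 0.22, 0.88]
static base k->n [-0.37, 0.18, 0.93]
   i->n [0.32, 0.01, 0.76]
knob pred px/0.03rad [[361.86820863 257.50074013]
 [361.22597445 256.37154848]]
t 33.5833 pos [0.6149 0.1112 0.2501] yaw 1.4488 F [0.16 0.08 0.53] open 0.055 grip 0.0
roll -0.0 shift [-1.8 -4.7 50.1][ WARN:0@4.501] global loadsave.cpp:1063 imwrite_ Unsupported depth image for selected encoder is fallbacked to CV_8U.
```

Run:
```python
from tilt import *
rd=lambda p:cv2.cvtColor(cv2.imread(p),cv2.COLOR_BGR2GRAY).astype(np.float32)
S={"c+":(rd("pics/c.png"),120,170,2.5),"i+":(rd("pics/i.png")[:325],200,180,2.5),"k":(rd("pics/k_scene.png"),0,0,1),"n":(rd("pics/n1.png"),0,0,1),"f-":(rd("pics/f.png"),200,150,3),"g-":(cv2.cvtColor(cv2.imread("pics/g.png"),cv2.COLOR_BGR2GRAY)[:400].astype(np.float32),120,150,2.5)}
z=4;cols=np.arange(366,396,3);res={}
for nm,(im,x0,y0,s) in S.items():
    M=np.float32([[z/s,0,(x0-360)*z+(.5/s-.5)*0],[0,z/s,(y0-250)*z]])
    # pixel-centre convention: out=(p+.5)*z-.5
    M[:,2]+=[(.5*z/s-.5),(.5*z/s-.5)]
    b=cv2.GaussianBlur(cv2.warpAffine(im,M,(200,200),flags=cv2.INTER_CUBIC),(0,0),3)
    e=[]
    for c in cols:
        col=b[:,int((c-360+.5)*z)];
        y1=(np.interp(c,*proj("scene",[pt(d,.01,.15) for d in np.linspace(.05,.26,40)]).T)-250)*z;y2=(np.interp(c,*proj("scene",[pt(d,.01,-.15) for d in np.linspace(.05,.26,40)]).T)-250)*z
        lo,hi=int(y1-4),int(y2+12);seg=col[lo:hi];w=np.clip(seg-150,0,None);e.append(250+(lo+(w*np.arange(len(w))).sum()/w.sum())/z if w.sum()>20 else np.nan)
    res[nm]=np.array(e);print(nm,res[nm].round(2))
for nm in("k","n"):
  fr=[]
  for j,c in enumerate(cols):
    p=[float(np.interp(c,*proj("scene",[pt(d,.01,t) for d in np.linspace(.05,.26,40)]).T)) for t in(.12,-.12)]
    fr.append(.12-.24*(res[nm][j]-res["i+"][j])/(p[1]-p[0]))
  print(nm,np.round(fr,3),np.nanmedian(fr))
```

```text
c+ [266.12 266.53 266.89 267.22 267.67 267.98 268.36 268.68 269.07 269.45]
i+ [266.11 266.52 266.9  267.25 267.7  267.98 268.36 268.68 269.06 269.46]
k [   nan    nan 272.19 272.78 273.48 273.9  274.49 275.07 276.41 277.02]
n [   nan 270.86 271.12 271.74 272.31 272.82 273.38 273.89 274.48 275.18]
f- [274.64 275.39 276.1  276.83 277.37 277.16    nan    nan    nan    nan]
g- [274.64 275.4  276.1  276.83 277.37 277.17    nan    nan    nan    nan]
k [   nan    nan -0.019 -0.019 -0.02  -0.018 -0.017 -0.018 -0.033 -0.033] -0.01883458872946897
n [  nan 0.001 0.009 0.007 0.009 0.008 0.008 0.007 0.007 0.004] 0.007246546640252802
```

```bash
python3 -c "
from cell import *
print(hand_in(),observe()['time'])"
```

```text
the job is handed in; nothing more can be done
the job is handed in; nothing more can be done
```

The job is handed in: the staircase stands on the free half of the board, the arch stands released on the pan, and the beam measured about +0.007 rad from level just before hand-in; no verdict came back.

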